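# Uncover the tack-welding fixture and hold its work stop at the detent

## Robot

A 6-joint arm with a two-finger parallel gripper is mounted at the origin on the work surface. World frame = base frame: x ahead of the robot, y to its left, z up, the work surface at z = 0. Lengths are in m, angles in degrees, forces in N, time in s.
With the tool pointing down it reaches from about 0.4 to 0.825 m from the base axis. Payload 7 kg.
Tool frame: the origin (TCP) lies between the finger pads; the fingertips stand 14 mm ahead of it and the grasp point (between the pads) lies 5 mm behind it; z points along the fingers, y is the line along which they close (so a half turn about z gives the same grasp; the last joint's range is limited). The gripper opens to 88 mm and grips with 3 to 60 N. Pads are 19 mm wide; open, the fingers measure 130 mm over their backs; the gripper's body (78 mm by 193 mm) begins 47 mm behind the grasp point.
Start: joints at [16.507, 20.546, 0.682, 0, -70.136, -16.507], TCP at [0.675, -0, 0.241] pointing down, gripper open.
Joint ranges: [-176.03, 176.03], [-82.01, 121.73], [-58.28, 71.71], [-173.87, 95.51], [-174.79, -0.11], [-173.66, 173.66]. Speed limits (degrees/s): [136.94, 136.94, 172.46, 180, 180, 180].

## Interface

Orientations are given as [roll, pitch, yaw] about the fixed x, y, z axes, in that order (R = Rz(yaw) Ry(pitch) Rx(roll)).
In Python, from plant import status, cams, job gives the robot as it stands. The module is installed in compiled form; this text tells all that it offers.
- The arm moves only by the tool step_arm, never from a script. Its arguments are lists of equal length, an entry for each row: "xyz": the shift along the tool's x, y, z each as a share of 20 cm, from -1 to 1, a list of three; "yaw": the turn about the tool's z as a share of 360 degrees, from -1 to 1; "claw": the closure, from -1 (fully open) to 1 (shut). A call has 1 to 20 rows; each row is the pose to reach, as a shift and turn from the pose commanded when the call began, along the tool's axes at that moment, turning the shorter way round; what a row does not reach only later rows make up. A row lasts 1/12 s, in which the tool goes at most 41.7 mm and 7.16 degrees, less where a joint would pass 70% of its speed; a pose out of reach is approached as far as the arm can. A call with a number of a shift or a turn outside -1 to 1 is refused whole. A call with a gripper value outside its range is refused whole. The fingers move at their own pace and stop on an object; "grip_force" is the grip in N (left out, the last holds). Time passes only in rows, so rows that repeat a pose let the fingers close. It gives the time, the measured TCP pose, the force, the opening and the grip force at its end, in the units of the state.
- status.get_state(): the state, without advancing time (a new reading comes with each control period).
- cams.capture(name): name is "scene" or "side" or "wrist"; returns (picture, depth): 420x560x3 uint8, blue, green, red; 420x560 float32, m along the optical axis (not along the pixel's ray), 0 where there is no reading.
- cams.calibration(name): a dict with "mtx" (3x3 intrinsics, pixels), "camera_from_world" (4x4, takes a point from world to camera coordinates); the wrist camera has in their place "T_tool_cam" (4x4, takes a point from camera to tool coordinates, whose origin is the TCP and whose axes are the flange's). Camera axes: x right, y down, z forward; pixel columns grow to the right and rows downward; lengths in m; the calibration is good to about 2 mm. A picture is of the moment at which its call begins: read the wrist's pose just before it. calibration takes no time and is no camera call.
- job.close_job(): hands the job in; it is judged then, once.
The state is a dict: "time_s": time; "joints": joint angles; "qd": joint speeds; "joint_torque": joint torques, N m; "tcp_pos": TCP position; "eef_rot": TCP orientation; "contact_force": force on the tool from outside, world axes, zero at the start; "moment": the same for the moment, N m; "gripper_width": finger opening in m; "gripper_force": force on a finger pad.
Only numpy, scipy, OpenCV 4.12 (cv2) and the standard library are available. Lean on these libraries where they do the work, as an engineer would, in place of code of your own. Each camera call takes 0.05 s, during which the arm holds its last target. There are 200 camera calls.

## Task

Lift the loose spatter cover off the fixture tray by its knob and set it down gently, knob up, on the middle of the rubber mat, and let go of it. Then grip the work stop in the tray and slide it along its rail, away from its parked end, until you feel its ball click into the notch, and finish there: keep holding the stop in the notch between the fingers, ready for the tack weld; do not let go. Leave the other things on the bench alone.

Things in the scene. Friction and masses are not known exactly. Their poses are not given: they have to be found in the camera images.
- tray: Grey open-topped steel tray fixed to the bench, outside 158 (its x) x 228 (its y) x 68 mm high, walls and floor 4 mm. Origin: centre of underside, z up. Left or right of the robot's middle, turned up to 17 degrees. Inside, on its middle line along y, a low rail 20 mm wide and 19 mm high, with end blocks 30 mm wide, 24 mm high; the floor is otherwise clear. Covered at the start.
- cover: Loose aluminium spatter cover, 170 (its x) x 240 (its y) mm, 16 mm high without its knob, 0.25 to 0.5 kg. Its turned-down rim overlaps the outside of the tray's walls by 12 mm with 3 mm play, so lift it straight up. Origin: centre of the rim's lower edge (56 mm above the bench at the start), z up, axes along the tray's at the start.
- cover_knob (a point): Middle of the grip of the cover's black knob, on the cover's centre, 39 mm above the cover's origin and 23 mm above its top face. The knob's head is round, 30 mm across and 20 mm tall (14 to 34 mm above the top face), on a 20 mm neck.
- mat: Black rubber mat fixed flat on the bench, 200 mm (its x) by 270 mm (its y), 4 mm thick, on the other side of the robot's middle from the tray. Origin: centre of its underside. Bare at the start.
- stop_grip (a point): Plain steel work stop, a block 26 (its x) x 34 (its y) x 28 mm tall on a slide shoe 26 x 56 mm that reaches down to 15 mm above the bench. This point: the middle of the block, 48 mm above the bench; axes as the tray's. Block top 62 mm above the bench. Parked near the tray's -y end. Fingers can straddle block and shoe across the rail (x), or the block alone along it (y).
- stop (a joint): How far the stop has been slid along the tray's +y, m: 0 at the parked end, 0.100 at the far end, where a hard end stop (not the notch) blocks it. Starts between 0 and 0.015. Slides with about 2 N of drag and stays where it is left.
- ball (a joint): How far the spring-loaded ball under the stop has dropped, m: 0 while it rides on the strip on top of the rail, about 0.0024 fully seated in the notch. There is one notch, at a slide value different every time, between 0.045 and 0.089. The ball pulls the stop in over the last 5 mm and centres it; pushing on out of the notch takes about 12 N.
- hammer: Bystander, leave alone: hammer lying flat, about 300 mm long, beyond the tray and mat. Origin: on its underside.
- brush: Bystander, leave alone: brush with a handle, lying flat on the right, near the robot. Origin: on its underside.
- wrench: Bystander, leave alone: open-ended wrench lying flat between tray and mat. Origin: on its underside.
- spray_can: Bystander, leave alone: upright metal can, 54 mm across, 130 mm tall, beyond the tray and mat. Origin: centre of its underside.
- pipe_offcut: Bystander, leave alone: short piece of dark pipe standing upright, 60 mm across and 60 mm tall, beyond the tray and mat. Origin: centre of its underside.
- angle_offcut: Bystander, leave alone: 100 mm piece of steel angle lying on the bench, outermost on the left (+y). Origin: centre of its underside.
- jar: Bystander, leave alone: glass jar with a steel cap, 64 mm across, 90 mm tall, outermost on the right (-y). Origin: centre of its underside.

How it is judged:
By the outcome, as a careful person would: the job done as asked, in the order asked, and still so for the second after the job is handed in, while the arm keeps its last pose, push and grip.
It also fails if it takes over 64 s, if anything falls off the work surface, if the arm or the gripper's body presses on something with over 40 N, if the wrist force passes 120 N, or if a joint passes its speed limit or range.

## Working session

There is one attempt and no reset: what is moved stays moved. The work goes in short steps, Python scripts to look and compute and a tool call to move; the robot and the scene stay as the last step left them, time stands still between calls to the robot, and variables do not carry over. Pictures are saved under pics/ and viewed, at most 10 in all, crops included, and the job is handed in when it is done.

Besides the shell and the picture viewer there is one more tool, called by a JSON object that holds its "name" and its "arguments". step_arm: Moves the arm, as the interface text tells. Shift numbers are shares of 20 cm and turn numbers shares of 360 degrees, none past 1 either way. Its arguments: {"type":"object","properties":{"xyz":{"type":"array"},"yaw":{"type":"array"},"claw":{"type":"array"},"grip_force":{"type":"number"}},"required":["xyz","yaw","claw"]}

```bash
mkdir -p pics; cat > h.py <<'E'
import numpy as np, cv2
from plant import status, cams, job
from scipy.spatial.transform import Rotation as R
def pose():
    s=status.get_state(); T=np.eye(4); T[:3,:3]=R.from_euler('xyz',s['eef_rot'],degrees=True).as_matrix(); T[:3,3]=s['tcp_pos']; return T
def cap(n):
    T=pose(); im,d=cams.capture(n); c=cams.calibration(n); K=np.array(c['mtx'])
    W=T@np.array(c['T_tool_cam']) if n=='wrist' else np.linalg.inv(np.array(c['camera_from_world']))
    return im,d,K,W
def cloud(d,K,W):
    v,u=np.mgrid[:d.shape[0],:d.shape[1]]
    P=np.stack([(u-K[0,2])/K[0,0]*d,(v-K[1,2])/K[1,1]*d,d],-1)
    P=P@W[:3,:3].T+W[:3,3]; P[d<=0]=np.nan; return P
def ray(u,v,K,W,z):
    r=W[:3,:3]@np.linalg.solve(K,[u,v,1.]); return W[:3,3]+r*(z-W[2,3])/r[2]
E
python3 - <<'E'
from h import *
s=status.get_state(); print(s)
for n in ['scene','wrist']:
    im,d,K,W=cap(n); cv2.imwrite(f'pics/{n}0.png',im); np.savez(f'{n}0.npz',im=im,d=d,K=K,W=W)
    P=cloud(d,K,W); print(n,W[:3,3],W[:3,2],np.isfinite(P[...,0]).mean())
    z=P[...,2]
    for lo,hi in [(.066,.078),(.095,.112)]:
        m=(z>lo)&(z<hi); 
        m=cv2.morphologyEx(m.astype('uint8'),cv2.MORPH_OPEN,np.ones((3,3)))
        c,_=cv2.findContours(m,0,2)
        for k in c:
            if cv2.contourArea(k)>40:
                mm=np.zeros(m.shape,'uint8'); cv2.drawContours(mm,[k],-1,1,-1); q=P[(mm>0)&(m>0)]
                r=cv2.minAreaRect(q[:,:2].astype('float32')*1000); print(lo,cv2.contourArea(k),r,np.median(q[:,2]),cv2.boundingRect(k))
E
```

```text
{'time_s': 0.0, 'joints': array([ 1.65083418e+01,  2.05906923e+01,  6.33324834e-01, -1.82769250e-02,
       -7.01361766e+01, -1.65076193e+01]), 'qd': array([ 0.04361769, -0.07800147,  0.04906524, -0.01592091, -0.06809827,
        0.0313304 ]), 'joint_torque': array([-8.00930356e-04, -5.82726967e+01,  2.93058443e+01,  6.99745238e+00,
        6.93249181e-03, -2.06530804e-04]), 'tcp_pos': array([ 6.74531589e-01, -2.01210897e-05,  2.39633445e-01]), 'eef_rot': array([ 1.79905429e+02, -1.01088759e-02, -9.00054935e+01]), 'contact_force': array([-0.61650839, -0.26645583,  0.37978869]), 'moment': array([-0.03217943,  0.00482285, -0.02650734]), 'gripper_force': 0.0, 'gripper_width': 0.0873090004353895}
scene [ 1.19501273 -0.05497882  1.28525571] [-0.49394324  0.04926297 -0.86809748] 0.9961267006802721
0.066 3716.5 ((494.2348937988281, 252.5989227294922), (241.7742919921875, 175.42572021484375), 89.06282806396484) 0.07270518749677857 (315, 168, 87, 53)
0.095 56.5 ((496.85687255859375, 251.72360229492188), (24.659940719604492, 28.086181640625), 13.841843605041504) 0.10564862274941944 (354, 184, 10, 9)
0.095 48.0 ((62.830657958984375, -21.083209991455078), (69.28771209716797, 14.943236351013184), 68.72444915771484) 0.10361653505541302 (248, 82, 20, 6)
wrist [ 0.67410341 -0.08086354  0.38308773] [ 1.73847923e-05  2.96524471e-01 -9.55025255e-01] 0.9959056122448979
0.066 295.5 ((743.7693481445312, 175.13381958007812), (21.63591766357422, 52.1342887878418), 67.35627746582031) 0.07174433383711754 (186, 339, 47, 25)
0.066 874.5 ((557.0900268554688, 169.50259399414062), (44.18515396118164, 42.143531799316406), 89.72584533691406) 0.07123836694147243 (367, 328, 41, 34)
0.095 513.0 ((747.3209838867188, 171.51739501953125), (17.243576049804688, 48.499961853027344), 80.73477172851562) 0.10306091298016487 (177, 358, 51, 18)
```

View pics/scene0.png

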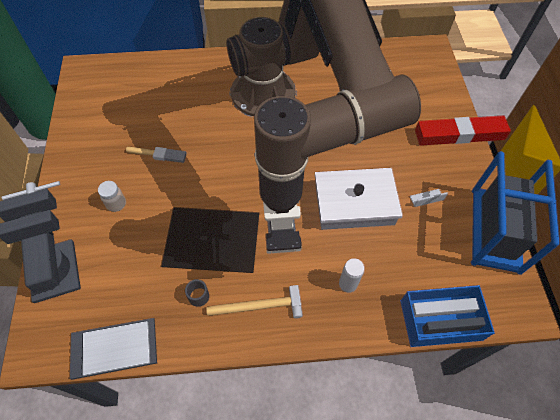

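The scene view shows the white cover with its knob at about (359,188), the mat around (211,239), and the wrench hidden behind the arm. Next I measure the mat and refine the cover.

```bash
python3 - <<'E'
from h import *
f=np.load('scene0.npz'); im,d,K,W=[f[k] for k in ('im','d','K','W')]; P=cloud(d,K,W)
z=P[...,2]
m=((im.max(-1)<60)&(abs(z)<.015)).astype('uint8')
m=cv2.morphologyEx(cv2.morphologyEx(m,cv2.MORPH_CLOSE,np.ones((7,7))),cv2.MORPH_OPEN,np.ones((5,5)))
c=max(cv2.findContours(m,0,2)[0],key=cv2.contourArea); print(cv2.boundingRect(c))
q=np.array([ray(u,v,K,W,.004)[:2] for u,v in c[:,0]+0.0]); print('mat',cv2.minAreaRect((q*1000).astype('float32')))
m=((z>.066)&(z<.08)&(np.arange(560)[None]>300)).astype('uint8'); m=cv2.morphologyEx(m,cv2.MORPH_CLOSE,np.ones((15,15)))
c=max(cv2.findContours(m,0,2)[0],key=cv2.contourArea)
q=np.array([ray(u,v,K,W,.072)[:2] for u,v in c[:,0]+0.0]); print('cov',cv2.minAreaRect((q*1000).astype('float32')))
# other view: side
im,d,K,W=cap('side'); P=cloud(d,K,W); z=P[...,2]; cv2.imwrite('pics/side0.png',im); print(W[:3,3],W[:3,2])
q=P[(z>.068)&(z<.076)&(abs(P[...,1]-.2525)<.14)&(abs(P[...,0]-.495)<.1)]; print('sidecov',len(q),cv2.minAreaRect((q[:,:2]*1000).astype('float32')),np.median(q[:,2]))
q=P[(z>.1)&(z<.112)&(abs(P[...,1]-.2525)<.03)&(abs(P[...,0]-.495)<.03)]; print('sideknob',len(q),q.mean(0),np.ptp(q,axis=0))
f=np.load('scene0.npz'); P=cloud(f['d'],f['K'],f['W']);z=P[...,2]
q=P[(z>.1)&(z<.112)&(abs(P[...,1]-.2525)<.03)&(abs(P[...,0]-.495)<.03)]; print('knob',len(q),q.mean(0),np.ptp(q,axis=0))
E
```

```text
(162, 208, 97, 65)
mat ((575.8958740234375, -195.4158172607422), (268.5229187011719, 199.69956970214844), 81.10847473144531)
cov ((496.8516845703125, 251.2894287109375), (240.94760131835938, 176.33485412597656), 89.11105346679688)
[ 0.34807221 -0.78611381  0.83937031] [ 0.16993145  0.70706184 -0.68643052]
sidecov 2583 ((494.014404296875, 252.72213745117188), (247.1847381591797, 170.26034545898438), 89.03298950195312) 0.07298435814556525
sideknob 60 [0.49345984 0.24941744 0.10578128] [0.02788772 0.03212458 0.00966748]
knob 71 [0.49569448 0.25110896 0.10584049] [0.02999095 0.02726585 0.01055364]
```

View pics/wrist0.png

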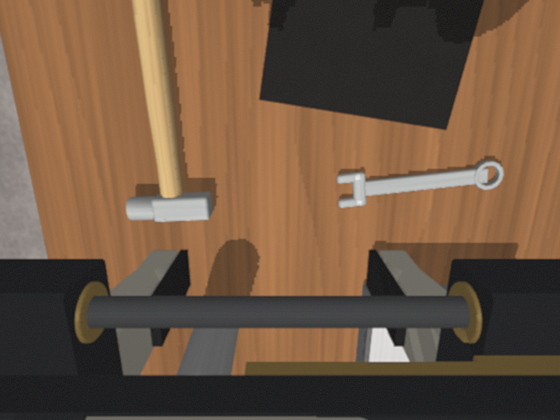

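{"name": "step_arm", "arguments": {"xyz": [[-0.1, 0.09, 0], [-0.2, 0.18, 0], [-0.3, 0.27, 0], [-0.4, 0.36, 0], [-0.5, 0.45, 0], [-0.6, 0.54, 0], [-0.7, 0.63, 0], [-0.8, 0.72, 0], [-0.9, 0.81, 0], [-1, 0.9, 0], [-1, 0.9, 0], [-1, 0.9, 0]], "yaw": [0.003, 0.003, 0.003, 0.003, 0.003, 0.003, 0.003, 0.003, 0.003, 0.003, 0.003, 0.003], "claw": [-1, -1, -1, -1, -1, -1, -1, -1, -1, -1, -1, -1]}}

```text
time_s: 1.15
tcp_pos: [0.4942, 0.2009, 0.2407]
eef_rot: [-180.0, 0.0, -90.9]
contact_force: [-0.3, 0.3, -0.4]
gripper_width: 0.0877
gripper_force: 0.0
```

```bash
python3 - <<'E'
from h import *
im,d,K,W=cap('wrist'); cv2.imwrite('pics/w1.png',im); P=cloud(d,K,W); z=P[...,2]
for lo,hi in [(.102,.11),(.088,.11)]:
    q=P[(z>lo)&(z<hi)&(abs(P[...,1]-.2525)<.04)&(abs(P[...,0]-.495)<.04)]; print('knob',len(q),cv2.minEnclosingCircle((q[:,:2]*1000).astype('float32')),np.median(q,axis=0))
q=P[(z>.068)&(z<.076)]; print(len(q),np.median(q[:,2]),np.nanmin(q,axis=0),np.nanmax(q,axis=0))
f=np.load('scene0.npz'); P=cloud(f['d'],f['K'],f['W']); q=P[255:295,335:370].reshape(-1,3); q=q[(q[:,2]>.12)&(q[:,2]<.14)]; print('can',np.median(q,axis=0))
E
```

```text
knob 844 ((493.7989807128906, 251.8617401123047), 15.0762300491333) [0.49373433 0.25072652 0.10508511]
knob 1036 ((493.5791320800781, 251.96229553222656), 15.380271911621094) [0.49366883 0.24832959 0.10484491]
36044 0.07139592661549984 [0.4070723  0.13079049 0.06804656] [0.74243273 0.3728974  0.07599703]
can [0.75206159 0.18980652 0.13047171]
```

View pics/w1.png

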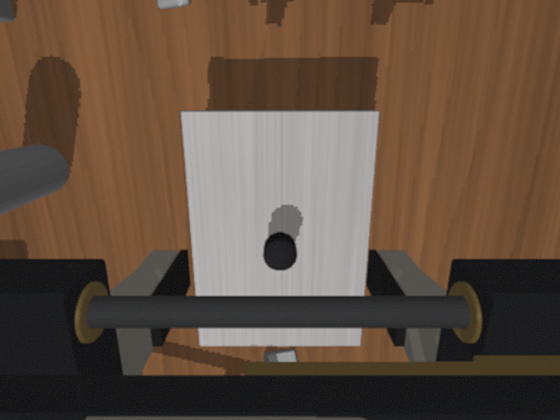

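{"name": "step_arm", "arguments": {"xyz": [[-0.13, 0.005, 0], [-0.256, 0.005, 0.1], [-0.256, 0.005, 0.2], [-0.256, 0.005, 0.3], [-0.256, 0.005, 0.4], [-0.256, 0.005, 0.5], [-0.256, 0.005, 0.6], [-0.256, 0.005, 0.65], [-0.256, 0.005, 0.7], [-0.256, 0.005, 0.73], [-0.256, 0.005, 0.75], [-0.256, 0.005, 0.75], [-0.256, 0.005, 0.75]], "yaw": [0, 0, 0, 0, 0, 0, 0, 0, 0, 0, 0, 0, 0], "claw": [-1, -1, -1, -1, -1, -1, -1, -1, -1, -1, -1, -1, -1]}}

```text
time_s: 2.28
tcp_pos: [0.4953, 0.2514, 0.0911]
eef_rot: [-180.0, 0.0, -91.1]
contact_force: [-0.5, -0.3, -0.3]
gripper_width: 0.0876
gripper_force: 0.0
```

{"name": "step_arm", "arguments": {"xyz": [[0, 0, 0], [0, 0, 0], [0, 0, 0], [0, 0, 0], [0, 0, 0], [0, 0, 0], [0, 0, 0], [0, 0, 0], [0, 0, 0], [0, 0, 0]], "yaw": [0, 0, 0, 0, 0, 0, 0, 0, 0, 0], "claw": [1, 1, 1, 1, 1, 1, 1, 1, 1, 1], "grip_force": 35}}

```text
time_s: 3.12
tcp_pos: [0.4948, 0.2511, 0.0905]
eef_rot: [180.0, -0.0, -91.1]
contact_force: [-0.7, -0.0, -0.2]
gripper_width: 0.029
gripper_force: 35.0
```

{"name": "step_arm", "arguments": {"xyz": [[0, 0, -0.02], [0, 0, -0.05], [0, 0, -0.08], [0, 0, -0.12], [0, 0, -0.16], [0, 0, -0.2], [0, 0, -0.25], [0, 0, -0.3], [0, 0, -0.35], [0, 0, -0.4], [0, 0, -0.45], [0, 0, -0.5], [0, 0, -0.55], [0, 0, -0.58], [0, 0, -0.6], [0, 0, -0.6]], "yaw": [0, 0, 0, 0, 0, 0, 0, 0, 0, 0, 0, 0, 0, 0, 0, 0], "claw": [1, 1, 1, 1, 1, 1, 1, 1, 1, 1, 1, 1, 1, 1, 1, 1]}}

```text
time_s: 4.45
tcp_pos: [0.4952, 0.2514, 0.2115]
eef_rot: [-179.9, 0.1, -91.1]
contact_force: [-0.7, 0.7, -2.8]
gripper_width: 0.029
gripper_force: 35.0
```

{"name": "step_arm", "arguments": {"xyz": [[0.02, -0.004, 0], [0.05, -0.01, 0], [0.1, -0.02, 0], [0.16, -0.032, 0], [0.23, -0.046, 0], [0.3, -0.06, 0], [0.37, -0.074, 0], [0.44, -0.088, 0], [0.51, -0.102, 0], [0.58, -0.116, 0], [0.65, -0.13, 0], [0.72, -0.144, 0], [0.79, -0.158, 0], [0.86, -0.172, 0], [0.93, -0.186, 0], [1, -0.2, 0]], "yaw": [0, 0, 0, 0, 0, 0, 0, 0, 0, 0, 0, 0, 0, 0, 0, 0], "claw": [1, 1, 1, 1, 1, 1, 1, 1, 1, 1, 1, 1, 1, 1, 1, 1]}}

```text
time_s: 5.78
tcp_pos: [0.5312, 0.0487, 0.2107]
eef_rot: [-180.0, 0.0, -91.1]
contact_force: [0.2, -0.1, -2.5]
gripper_width: 0.0292
gripper_force: 35.0
```

{"name": "step_arm", "arguments": {"xyz": [[0.07, -0.014, 0], [0.14, -0.028, 0], [0.21, -0.042, 0], [0.28, -0.056, 0], [0.35, -0.07, 0], [0.42, -0.084, 0], [0.49, -0.098, 0], [0.56, -0.112, 0], [0.63, -0.126, 0], [0.7, -0.14, 0], [0.77, -0.154, 0], [0.84, -0.168, 0], [0.9, -0.18, 0], [0.95, -0.19, 0], [0.98, -0.196, 0], [1, -0.2, 0]], "yaw": [0, 0, 0, 0, 0, 0, 0, 0, 0, 0, 0, 0, 0, 0, 0, 0], "claw": [1, 1, 1, 1, 1, 1, 1, 1, 1, 1, 1, 1, 1, 1, 1, 1]}}

```text
time_s: 7.12
tcp_pos: [0.5673, -0.1512, 0.2104]
eef_rot: [180.0, 0.0, -91.1]
contact_force: [-0.2, 0.0, -2.4]
gripper_width: 0.0292
gripper_force: 35.0
```

{"name": "step_arm", "arguments": {"xyz": [[0.02, -0.004, 0], [0.05, -0.01, 0], [0.09, -0.019, 0], [0.13, -0.027, 0], [0.17, -0.036, 0], [0.2, -0.042, 0], [0.22, -0.047, 0], [0.225, -0.0475, 0], [0.225, -0.0475, 0], [0.225, -0.0475, 0]], "yaw": [0.002, 0.005, 0.008, 0.011, 0.014, 0.017, 0.02, 0.022, 0.022, 0.022], "claw": [1, 1, 1, 1, 1, 1, 1, 1, 1, 1]}}

```text
time_s: 7.95
tcp_pos: [0.5759, -0.1954, 0.2105]
eef_rot: [180.0, 0.0, -99.0]
contact_force: [0.5, 0.7, -3.3]
gripper_width: 0.0287
gripper_force: 35.0
```

```bash
python3 - <<'E'
from h import *
im,d,K,W=cap('scene'); cv2.imwrite('pics/s1.png',im)
im,d,K,W=cap('wrist'); P=cloud(d,K,W); z=P[...,2]; Q=P[z<.025]; 
m=(im.max(-1)<60)&(z<.02); ys,xs=np.nonzero(m); print(xs.min(),xs.max(),ys.min(),ys.max()); cv2.imwrite('pics/w2.png',im)
E
```

```text
0 96 36 195
```

View pics/s1.png

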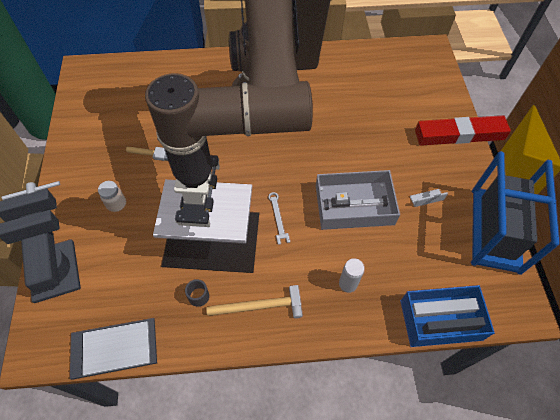

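The scene shows the cover level in the gripper over the mat at (205,210), and the open tray with the stop near (342,198). Now I lower it.

{"name": "step_arm", "arguments": {"xyz": [[0, 0, 0.03], [0, 0, 0.08], [0, 0, 0.14], [0, 0, 0.2], [0, 0, 0.27], [0, 0, 0.34], [0, 0, 0.41], [0, 0, 0.48], [0, 0, 0.55], [0, 0, 0.61], [0, 0, 0.67], [0, 0, 0.72], [0, 0, 0.76], [0, 0, 0.79], [0, 0, 0.81], [0, 0, 0.82], [0, 0, 0.83], [0, 0, 0.835], [0, 0, 0.84], [0, 0, 0.84]], "yaw": [0, 0, 0, 0, 0, 0, 0, 0, 0, 0, 0, 0, 0, 0, 0, 0, 0, 0, 0, 0], "claw": [1, 1, 1, 1, 1, 1, 1, 1, 1, 1, 1, 1, 1, 1, 1, 1, 1, 1, 1, 1]}}

```text
time_s: 9.72
tcp_pos: [0.5762, -0.1954, 0.0428]
eef_rot: [-180.0, 0.0, -99.0]
contact_force: [0.3, -0.0, -3.3]
gripper_width: 0.0295
gripper_force: 35.0
```

{"name": "step_arm", "arguments": {"xyz": [[0, 0, 0.003], [0, 0, 0.006], [0, 0, 0.009], [0, 0, 0.012], [0, 0, 0.015], [0, 0, 0.015], [0, 0, 0.015]], "yaw": [0, 0, 0, 0, 0, 0, 0], "claw": [1, 1, 1, 1, 1, 1, 1]}}

```text
time_s: 10.3
tcp_pos: [0.576, -0.1954, 0.0395]
eef_rot: [180.0, -0.0, -99.0]
contact_force: [-0.8, -0.3, -2.5]
gripper_width: 0.0289
gripper_force: 35.0
```

{"name": "step_arm", "arguments": {"xyz": [[0, 0, 0.002], [0, 0, 0.004], [0, 0, 0.006], [0, 0, 0.008], [0, 0, 0.008], [0, 0, 0.008]], "yaw": [0, 0, 0, 0, 0, 0], "claw": [1, 1, 1, 1, 1, 1]}}

```text
time_s: 10.8
tcp_pos: [0.5761, -0.1954, 0.0385]
eef_rot: [-180.0, -0.0, -99.0]
contact_force: [-3.3, 1.3, 5.8]
gripper_width: 0.0289
gripper_force: 35.0
```

{"name": "step_arm", "arguments": {"xyz": [[0, 0, -0.002], [0, 0, -0.003], [0, 0, -0.003], [0, 0, -0.003], [0, 0, -0.003], [0, 0, -0.003], [0, 0, -0.003], [0, 0, -0.003], [0, 0, -0.003], [0, 0, -0.003], [0, 0, -0.003]], "yaw": [0, 0, 0, 0, 0, 0, 0, 0, 0, 0, 0], "claw": [1, 1, 0.3, 0, -0.2, -0.4, -0.4, -0.4, -0.4, -0.4, -0.4]}}

```text
time_s: 11.72
tcp_pos: [0.576, -0.1954, 0.0386]
eef_rot: [-180.0, 0.0, -99.0]
contact_force: [0.6, 0.0, -0.0]
gripper_width: 0.0611
gripper_force: 0.0
```

{"name": "step_arm", "arguments": {"xyz": [[0, 0, -0.03], [0, 0, -0.1], [0, 0, -0.2], [0, 0, -0.3], [0, 0, -0.4], [0, 0, -0.5], [0, 0, -0.6], [0, 0, -0.7], [0, 0, -0.8], [0, 0, -0.8]], "yaw": [0, 0, 0, -0.022, -0.022, -0.022, -0.022, -0.022, -0.022, -0.022], "claw": [-0.4, -0.4, -0.4, -1, -1, -1, -1, -1, -1, -1]}}

```text
time_s: 12.55
tcp_pos: [0.5781, -0.196, 0.2038]
eef_rot: [-179.6, -0.1, -91.0]
contact_force: [0.5, -0.1, 0.4]
gripper_width: 0.0875
gripper_force: 0.0
```

{"name": "step_arm", "arguments": {"xyz": [[-0.1, 0.02, 0], [-0.2, 0.04, 0], [-0.3, 0.06, 0], [-0.4, 0.08, 0], [-0.5, 0.1, 0], [-0.6, 0.13, 0], [-0.7, 0.16, 0], [-0.8, 0.19, 0], [-0.9, 0.22, 0], [-1, 0.25, 0]], "yaw": [0, 0, 0, 0, 0, 0, 0, 0, 0, 0], "claw": [-1, -1, -1, -1, -1, -1, -1, -1, -1, -1]}}

```text
time_s: 13.38
tcp_pos: [0.5293, 0.0064, 0.1988]
eef_rot: [-180.0, 0.0, -91.1]
contact_force: [0.5, -0.3, 0.2]
gripper_width: 0.0879
gripper_force: 0.0
```

{"name": "step_arm", "arguments": {"xyz": [[-0.1, 0.03, 0], [-0.2, 0.06, 0], [-0.3, 0.1, 0], [-0.4, 0.13, 0], [-0.5, 0.17, 0], [-0.6, 0.18, 0], [-0.6, 0.18, 0], [-0.6, 0.18, 0], [-0.6, 0.18, 0]], "yaw": [0, 0, 0, 0, 0, 0, 0, 0, 0], "claw": [-1, -1, -1, -1, -1, -1, -1, -1, -1]}}

```text
time_s: 14.13
tcp_pos: [0.4959, 0.126, 0.1987]
eef_rot: [180.0, -0.0, -91.1]
contact_force: [0.8, 0.4, -0.2]
gripper_width: 0.0877
gripper_force: 0.0
```

```bash
cat > look.py <<'E'
from h import *
import sys
print(status.get_state()['tcp_pos'])
for n in ['wrist','scene']:
    im,d,K,W=cap(n); cv2.imwrite(f'pics/{n}{sys.argv[1]}.png',im); P=cloud(d,K,W); z=P[...,2]
    roi=(abs(P[...,1]-.25)<.15)&(abs(P[...,0]-.495)<.11)
    q=P[roi&(z>.064)&(z<.072)]; print(n,'walltop',len(q),cv2.minAreaRect((q[:,:2]*1000).astype('float32')))
    roi=(abs(P[...,1]-.25)<.095)&(abs(P[...,0]-.495)<.05)
    q=P[roi&(z>.057)&(z<.066)]; print('stoptop',len(q), len(q) and (cv2.minAreaRect((q[:,:2]*1000).astype('float32')),np.median(q,axis=0)))
    q=P[(z>-.01)&(z<.12)&(abs(P[...,1]+.195)<.16)&(abs(P[...,0]-.576)<.13)]
    q=q[(q[:,2]>.015)&(q[:,2]<.026)]; print('cover',len(q), len(q) and (cv2.minAreaRect((q[:,:2]*1000).astype('float32')),np.median(q[:,2])))
E
python3 look.py 3
```

```text
[0.49592262 0.12601353 0.19865899]
wrist walltop 2177 ((493.42218017578125, 218.8732452392578), (162.21676635742188, 158.91908264160156), 89.40589141845703)
stoptop 867 (((493.3419494628906, 202.73065185546875), (28.55044937133789, 25.39068603515625), 88.65645599365234), array([0.49347942, 0.20148066, 0.0614417 ]))
cover 0 0
scene walltop 343 ((494.614990234375, 252.6599884033203), (228.8201141357422, 161.96835327148438), 88.9009780883789)
stoptop 84 (((494.50067138671875, 205.91558837890625), (27.74595832824707, 35.25746154785156), 4.087393283843994), array([0.49659164, 0.20638887, 0.06240839]))
cover 3963 (((576.9510498046875, -194.71804809570312), (240.75331115722656, 174.2523651123047), 81.18826293945312), np.float64(0.02079296131845343))
```

View pics/wrist3.png

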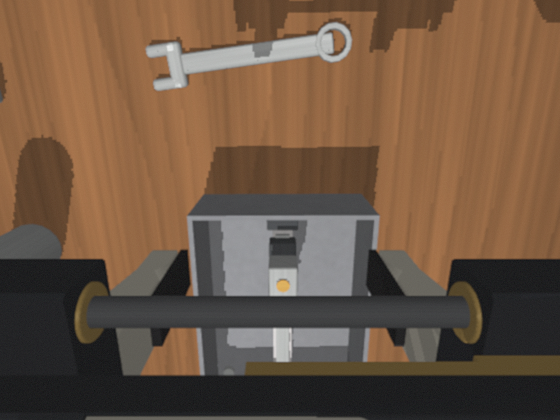

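View pics/scene3.png

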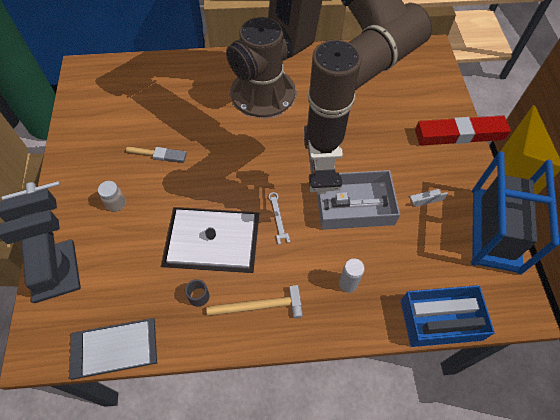

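The views show the cover sitting square on the mat at (210,238), and the stop (gold ball at (283,286) in the wrist view) at about x=0.494, y=0.205. I'll straddle it across the rail.

{"name": "step_arm", "arguments": {"xyz": [[-0.1, 0.005, 0], [-0.2, 0.01, 0], [-0.3, 0.015, 0], [-0.4, 0.017, 0], [-0.4, 0.017, 0.1], [-0.4, 0.017, 0.2], [-0.4, 0.017, 0.3], [-0.4, 0.017, 0.4], [-0.4, 0.017, 0.48], [-0.4, 0.017, 0.55], [-0.4, 0.017, 0.61], [-0.4, 0.017, 0.66], [-0.4, 0.017, 0.7], [-0.4, 0.017, 0.73], [-0.4, 0.017, 0.76], [-0.4, 0.017, 0.775], [-0.4, 0.017, 0.775], [-0.4, 0.017, 0.775]], "yaw": [0, 0, 0, 0, 0, 0, 0, 0, 0, 0, 0, 0, 0, 0, 0, 0, 0, 0], "claw": [-1, -1, -1, -1, -1, -1, -1, -1, -1, -1, -1, -1, -1, -1, -1, -1, -1, -1]}}

```text
time_s: 15.73
tcp_pos: [0.4943, 0.2063, 0.0437]
eef_rot: [-180.0, 0.0, -91.1]
contact_force: [-0.8, -0.0, -0.2]
gripper_width: 0.0872
gripper_force: 0.0
```

{"name": "step_arm", "arguments": {"xyz": [[0, 0, 0], [0, 0, 0], [0, 0, 0], [0, 0, 0], [0, 0, 0], [0, 0, 0], [0, 0, 0], [0, 0, 0], [0, 0, 0], [0, 0, 0], [0, 0, 0], [0, 0, 0]], "yaw": [0, 0, 0, 0, 0, 0, 0, 0, 0, 0, 0, 0], "claw": [1, 1, 1, 1, 1, 1, 1, 1, 1, 1, 1, 1], "grip_force": 25}}

```text
time_s: 16.73
tcp_pos: [0.4933, 0.2058, 0.0434]
eef_rot: [179.9, -0.0, -91.1]
contact_force: [-4.9, 0.8, 2.8]
gripper_width: 0.026
gripper_force: 25.0
```

{"name": "step_arm", "arguments": {"xyz": [[0, 0.005, 0.002], [-0.01, 0.005, 0.002], [-0.025, 0.005, 0.002], [-0.04, 0.005, 0.002], [-0.055, 0.005, 0.002], [-0.07, 0.005, 0.002], [-0.085, 0.005, 0.002], [-0.1, 0.005, 0.002], [-0.11, 0.005, 0.002], [-0.12, 0.005, 0.002], [-0.125, 0.005, 0.002], [-0.125, 0.005, 0.002]], "yaw": [0, 0, 0, 0, 0, 0, 0, 0, 0, 0, 0, 0], "claw": [1, 1, 1, 1, 1, 1, 1, 1, 1, 1, 1, 1], "grip_force": 35}}

```text
time_s: 17.73
tcp_pos: [0.4936, 0.2314, 0.0434]
eef_rot: [180.0, -0.0, -91.1]
contact_force: [-2.6, 0.2, 6.7]
gripper_width: 0.026
gripper_force: 35.0
```

{"name": "step_arm", "arguments": {"xyz": [[-0.008, 0, 0], [-0.015, 0, 0], [-0.015, 0, 0]], "yaw": [0, 0, 0], "claw": [1, 1, 1]}}

```text
time_s: 17.98
tcp_pos: [0.4936, 0.2343, 0.0434]
eef_rot: [180.0, -0.0, -91.1]
contact_force: [-2.9, -1.0, 5.8]
gripper_width: 0.0258
gripper_force: 35.0
```

{"name": "step_arm", "arguments": {"xyz": [[-0.008, 0.004, -0.004], [-0.015, 0.004, -0.004], [-0.015, 0.004, -0.004]], "yaw": [0, 0, 0], "claw": [1, 1, 1]}}

```text
time_s: 18.23
tcp_pos: [0.4936, 0.2375, 0.0435]
eef_rot: [-180.0, 0.0, -91.1]
contact_force: [4.3, -1.2, -5.0]
gripper_width: 0.0262
gripper_force: 35.0
```

{"name": "step_arm", "arguments": {"xyz": [[-0.008, 0, 0], [-0.015, 0, 0], [-0.015, 0, 0]], "yaw": [0, 0, 0], "claw": [1, 1, 1]}}

```text
time_s: 18.48
tcp_pos: [0.4937, 0.2405, 0.0435]
eef_rot: [-180.0, 0.0, -91.1]
contact_force: [5.0, -0.6, -5.7]
gripper_width: 0.0258
gripper_force: 35.0
```

{"name": "step_arm", "arguments": {"xyz": [[-0.008, -0.0025, 0.002], [-0.015, -0.0025, 0.002], [-0.015, -0.0025, 0.002]], "yaw": [0, 0, 0], "claw": [1, 1, 1]}}

```text
time_s: 18.73
tcp_pos: [0.4937, 0.2436, 0.0434]
eef_rot: [-180.0, 0.0, -91.1]
contact_force: [2.9, -0.9, -1.7]
gripper_width: 0.0262
gripper_force: 35.0
```

{"name": "step_arm", "arguments": {"xyz": [[-0.008, 0, 0], [-0.015, 0, 0], [-0.015, 0, 0]], "yaw": [0, 0, 0], "claw": [1, 1, 1]}}

```text
time_s: 18.98
tcp_pos: [0.4938, 0.2466, 0.0435]
eef_rot: [-180.0, 0.0, -91.1]
contact_force: [3.3, -0.9, -3.2]
gripper_width: 0.0259
gripper_force: 35.0
```

{"name": "step_arm", "arguments": {"xyz": [[-0.008, -0.0015, 0.001], [-0.015, -0.0015, 0.001], [-0.015, -0.0015, 0.001]], "yaw": [0, 0, 0], "claw": [1, 1, 1]}}

```text
time_s: 19.23
tcp_pos: [0.4939, 0.2495, 0.0434]
eef_rot: [180.0, 0.0, -91.1]
contact_force: [-0.5, -0.5, 0.7]
gripper_width: 0.0259
gripper_force: 35.0
```

{"name": "step_arm", "arguments": {"xyz": [[-0.008, 0, 0], [-0.015, 0, 0], [-0.015, 0, 0]], "yaw": [0, 0, 0], "claw": [1, 1, 1]}}

```text
time_s: 19.48
tcp_pos: [0.4939, 0.2526, 0.0434]
eef_rot: [180.0, 0.0, -91.1]
contact_force: [-1.0, -0.5, 4.5]
gripper_width: 0.0258
gripper_force: 35.0
```

{"name": "step_arm", "arguments": {"xyz": [[-0.008, 0, -0.001], [-0.015, 0, -0.001], [-0.015, 0, -0.001]], "yaw": [0, 0, 0], "claw": [1, 1, 1]}}

```text
time_s: 19.73
tcp_pos: [0.4939, 0.2555, 0.0434]
eef_rot: [180.0, 0.0, -91.1]
contact_force: [-1.7, -0.8, 0.5]
gripper_width: 0.0259
gripper_force: 35.0
```

{"name": "step_arm", "arguments": {"xyz": [[-0.008, 0, 0], [-0.015, 0, 0], [-0.015, 0, 0]], "yaw": [0, 0, 0], "claw": [1, 1, 1]}}

```text
time_s: 19.98
tcp_pos: [0.494, 0.2585, 0.0435]
eef_rot: [180.0, 0.0, -91.1]
contact_force: [-2.1, -0.3, 2.2]
gripper_width: 0.0262
gripper_force: 35.0
```

{"name": "step_arm", "arguments": {"xyz": [[-0.008, 0, 0], [-0.015, 0, 0], [-0.015, 0, 0]], "yaw": [0, 0, 0], "claw": [1, 1, 1]}}

```text
time_s: 20.23
tcp_pos: [0.4941, 0.2615, 0.0435]
eef_rot: [180.0, 0.0, -91.1]
contact_force: [-2.6, -0.4, -0.2]
gripper_width: 0.0259
gripper_force: 35.0
```

{"name": "step_arm", "arguments": {"xyz": [[-0.008, 0, 0], [-0.015, 0, 0], [-0.015, 0, 0]], "yaw": [0, 0, 0], "claw": [1, 1, 1]}}

```text
time_s: 20.48
tcp_pos: [0.4941, 0.265, 0.0435]
eef_rot: [180.0, 0.0, -91.1]
contact_force: [-4.6, 2.3, 0.4]
gripper_width: 0.0259
gripper_force: 35.0
```

{"name": "step_arm", "arguments": {"xyz": [[-0.003, 0.001, 0], [-0.005, 0.001, 0], [-0.005, 0.001, 0]], "yaw": [0, 0, 0], "claw": [1, 1, 1]}}

```text
time_s: 20.73
tcp_pos: [0.4941, 0.2657, 0.0435]
eef_rot: [-180.0, 0.0, -91.1]
contact_force: [-2.0, 3.1, -1.9]
gripper_width: 0.0258
gripper_force: 35.0
```

{"name": "step_arm", "arguments": {"xyz": [[-0.003, 0, 0], [-0.006, 0, 0], [-0.006, 0, 0]], "yaw": [0, 0, 0], "claw": [1, 1, 1]}}

```text
time_s: 20.98
tcp_pos: [0.4941, 0.2668, 0.0435]
eef_rot: [-180.0, 0.0, -91.1]
contact_force: [-3.2, 4.8, -4.1]
gripper_width: 0.0261
gripper_force: 35.0
```

{"name": "step_arm", "arguments": {"xyz": [[-0.003, 0.001, 0.001], [-0.006, 0.001, 0.001], [-0.006, 0.001, 0.001]], "yaw": [0, 0, 0], "claw": [1, 1, 1]}}

```text
time_s: 21.23
tcp_pos: [0.4942, 0.2687, 0.0435]
eef_rot: [-180.0, 0.1, -91.1]
contact_force: [-4.1, 7.3, -3.1]
gripper_width: 0.0255
gripper_force: 35.0
```

{"name": "step_arm", "arguments": {"xyz": [[-0.003, 0.001, 0], [-0.005, 0.001, 0], [-0.005, 0.001, 0]], "yaw": [0, 0, 0], "claw": [1, 1, 1]}}

```text
time_s: 21.48
tcp_pos: [0.4942, 0.2706, 0.0435]
eef_rot: [-179.9, 0.2, -91.1]
contact_force: [-3.5, 11.7, -6.1]
gripper_width: 0.0258
gripper_force: 35.0
```

{"name": "step_arm", "arguments": {"xyz": [[-0.003, 0.001, 0.002], [-0.005, 0.001, 0.002], [-0.005, 0.001, 0.002]], "yaw": [0, 0, 0], "claw": [1, 1, 1]}}

```text
time_s: 21.73
tcp_pos: [0.4942, 0.2714, 0.0435]
eef_rot: [-179.9, 0.1, -91.0]
contact_force: [-3.5, 7.4, -1.7]
gripper_width: 0.0259
gripper_force: 35.0
```

{"name": "step_arm", "arguments": {"xyz": [[-0.002, 0.001, 0], [-0.004, 0.001, 0], [-0.004, 0.001, 0]], "yaw": [0, 0, 0], "claw": [1, 1, 1]}}

```text
time_s: 21.98
tcp_pos: [0.4942, 0.2714, 0.0435]
eef_rot: [-179.9, 0.1, -91.1]
contact_force: [-1.3, 5.8, -0.2]
gripper_width: 0.0258
gripper_force: 35.0
```

{"name": "step_arm", "arguments": {"xyz": [[-0.002, 0, 0], [-0.004, 0, 0], [-0.004, 0, 0], [-0.004, 0, 0]], "yaw": [0, 0, 0, 0], "claw": [1, 1, 1, 1]}}

```text
time_s: 22.32
tcp_pos: [0.4942, 0.2716, 0.0435]
eef_rot: [-179.9, 0.0, -91.1]
contact_force: [1.3, 3.1, 1.9]
gripper_width: 0.0261
gripper_force: 35.0
```

{"name": "step_arm", "arguments": {"xyz": [[-0.002, 0, 0], [-0.003, 0, 0], [-0.003, 0, 0], [-0.003, 0, 0]], "yaw": [0, 0, 0, 0], "claw": [1, 1, 1, 1]}}

```text
time_s: 22.65
tcp_pos: [0.4941, 0.2717, 0.0434]
eef_rot: [-179.9, 0.0, -91.1]
contact_force: [5.6, -1.0, 4.2]
gripper_width: 0.0256
gripper_force: 35.0
```

{"name": "step_arm", "arguments": {"xyz": [[-0.002, 0, 0], [-0.003, 0, 0], [-0.003, 0, 0], [-0.003, 0, 0]], "yaw": [0, 0, 0, 0], "claw": [1, 1, 1, 1]}}

```text
time_s: 22.98
tcp_pos: [0.4941, 0.2719, 0.0434]
eef_rot: [-180.0, -0.0, -91.1]
contact_force: [6.0, -1.6, 4.4]
gripper_width: 0.0257
gripper_force: 35.0
```

{"name": "step_arm", "arguments": {"xyz": [[0.001, -0.001, -0.001], [0.001, -0.002, -0.002], [0.001, -0.002, -0.002], [0.001, -0.002, -0.002], [0.001, -0.002, -0.002], [0.001, -0.002, -0.002]], "yaw": [0, 0, 0, 0, 0, 0], "claw": [1, 1, 1, 1, 1, 1]}}

```text
time_s: 23.48
tcp_pos: [0.4941, 0.2718, 0.0434]
eef_rot: [-180.0, -0.0, -91.1]
contact_force: [6.1, -2.2, 2.5]
gripper_width: 0.0254
gripper_force: 35.0
```

```bash
python3 look.py 4 | tail -3; python3 -c "
from h import *
s=status.get_state();print(s['tcp_pos'],s['contact_force'],s['gripper_width'],s['gripper_force'])"
```

```text
scene walltop 334 ((495.1158447265625, 252.73358154296875), (230.67616271972656, 163.4423828125), 88.7144775390625)
stoptop 2 (((465.5296325683594, 261.3853759765625), (1.1935592889785767, 0.0), -158.04434204101562), array([0.46552963, 0.26138536, 0.06140137]))
cover 3969 (((577.0252075195312, -195.06124877929688), (241.24859619140625, 174.09861755371094), 81.18617248535156), np.float64(0.02071366862043944))
[0.49413407 0.27183235 0.04343865] [ 5.1779748  -1.54506586  1.82625289] 0.02563384269924013 34.98673215508461
```

```bash
python3 -c "
from plant import job; print(job.close_job())"
```

```text
the job is handed in; nothing more can be done
None
```

The job is handed in at about 24 s. The cover is let go, knob up, in the middle of the mat. The stop slid about 66 mm until the measured force showed the ball seating in the notch, and it is still held there at 35 N.

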